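# Prove a re-welded tractor gearshift gate in third

## Robot

A 6-joint arm with a two-finger parallel gripper is mounted at the origin on a cart in front of the work surface, level with it; the furniture and walls round the work are solid. World frame = base frame: x ahead of the robot, y to its left, z up, the work surface at z = 0. Lengths are in m, angles in rad, forces in N, time in s.
With the tool pointing down it reaches from about 0.35 to 0.775 m from the base axis. Payload 5.5 kg.
Tool frame: the origin (TCP) lies at the very end of the fingers, on their centre line; the grasp point (between the pads) lies 19 mm behind it; z points along the fingers, y is the line along which they close (so a half turn about z gives the same grasp; the last joint's range is limited). The gripper opens to 85 mm and grips with 20 to 120 N. Pads are 22 mm wide; open, the fingers measure 114 mm over their backs; the gripper's body (76 mm by 85 mm) begins 54 mm behind the grasp point. The pads swing forward as they close: fully open they stand 13 mm farther back than shut.
Start: joints at [-1.286, 0.313, 0.046, 1.304, 0, 1.431], TCP at [0.237, -0.524, 0.231] pointing down, gripper open.
Joint ranges: [-2.76, 2.76], [-0.86, 1.69], [-1.03, 1.26], [-2.2, 2.34], [-1.47, 1.5], [-3.14, 3.14]. Speed limits (rad/s): [2.57, 2.57, 3.14, 3.14, 3.14, 3.14].

## Interface

Orientations are given as a unit quaternion [w, x, y, z].
In Python, from workcell import env gives the robot as it stands. The module is installed in compiled form; this text tells all that it offers.
- The arm moves only by the tool jog_arm, never from a script. Its argument "rows" is a list of rows, each a list of 6 numbers: the shift along the world's x, y, z in units of 40 mm (1.0 is 40 mm), then the turn, a rotation vector about the world's x, y, z in units of 6 degrees (1.0 is 6 degrees). In form: [[x, y, z, wx, wy, wz], ...]. A call has 1 to 12 rows; each row is the pose to reach, as a shift and turn from the pose commanded when the call began; what a row does not reach only later rows make up. A row lasts 1/12 s, in which the tool goes at most 41.7 mm and 7.16 degrees, less where a joint would pass 70% of its speed; a pose out of reach is approached as far as the arm can. A call with a gripper value outside its range is refused whole. "jaw" is the gripper command: -1 is fully open, 1 is shut, values between are in proportion, set as the call begins (left out, the last holds). The fingers move at their own pace and stop on an object; "force" is the grip in N (left out, the last holds). Time passes only in rows, so rows that repeat a pose let the fingers close. It gives the time, the measured TCP pose, the force, the opening and the grip force at its end, in the units of the state.
- env.get_state(): the state, without advancing time (a new reading comes with each control period).
- env.read_camera(name): name is "scene" or "top"; returns a dict with "pixels" (384x512x3 uint8, red, green, blue), "mtx" (3x3 intrinsics, pixels), "k1" (the pictures are not rectified: a ray, as slopes to the right and down, at radius r is drawn at 1 + k1 r^2 times it, then the intrinsics apply), "cam_to_world" (4x4, takes a point from camera to world coordinates). Camera axes: x right, y up, looking along -z (the intrinsics and any distortion apply to the point x, -y, -z); pixel columns grow to the right and rows downward; lengths in m; the calibration is good to about 2 mm. A picture is of the moment at which its call begins. There is no depth.
- env.hand_in(): hands the job in; it is judged then, once.
The state is a dict: "clock": time; "joint_pos": joint angles; "qvel": joint speeds; "tau": joint torques, N m; "tcp_pos": TCP position; "orientation": TCP orientation; "wrist_force": force on the tool from outside, world axes, zero at the start; "ft_torque": the same for the moment, N m; "finger_gap": finger opening in m; "grip_force": force on a finger pad.
Only numpy, scipy, OpenCV 4.12 (cv2) and the standard library are available. Lean on these libraries where they do the work, as an engineer would, in place of code of your own. Each camera call takes 0.05 s, during which the arm holds its last target. There are 200 camera calls.

## Task

The cracked gate plate of this tractor gearshift has just been welded and must be proved: put the stick into third. With the outside of the fingers push the knob to bring the stick to neutral from wherever it stands in the left-hand track, then across to the right, then forward, away from the robot, until it is fully home in the front right slot (three punch dots), and leave it there. Only push: do not take the knob or stick between the fingers, do not force it, and leave the loose parts on the table where they lie.

Things in the scene. Friction and masses are not known exactly. Their poses are not given: they have to be found in the camera images.
- tower: Gearshift turret, fixed to the table: grey cast housing, foot flange 156 x 136 mm, bare steel gate plate on top. Origin: centre of the underside, on the table. x axis: 'forward', away from the robot, turned up to 0.35 rad either way; y: left; z: up. The stick's pivot is on the z axis, 50 mm up.
- gate (a point): Centre of the gate plate's top face (120 x 100 mm, 135 mm up; axes as the turret). H-shaped opening: tracks along x at y = +20 mm (first in front, second at rear) and -20 mm (third, fourth), 77 mm long, 18 wide, joined at x = 0 by a 19 mm wide passage (neutral). The 22 mm wide tongues have round ends. One to four punch dots mark each slot's end; a weld bead crosses the front tongue's root.
- across (a joint): Swing of the stick across (rad). 0: middle; positive: the knob goes right (turret's -y). Stops at -0.25 (left track) and +0.25 (right track).
- fore (a joint): Swing of the stick fore and aft (rad). 0: neutral; positive: the knob goes forward (turret's +x). Stops at +0.36 and -0.36 (home in the front, rear slots). Within about 0.03 of 0 the stick is free to go across; up to 0.07 the round tongue ends still guide it. It stays where it is left; about 3 N at the knob moves it, more means it bears on a tongue or a stop.
- knob (a point): Centre of the black barrel-shaped knob, 40 mm across, 46 high, on the 14 mm round steel stick, 190 mm from the pivot; z axis along the stick. In the turret's frame at x = 190 sin(fore), y = -190 sin(across) cos(fore), z = 50 + 190 cos(across) cos(fore) mm: 240 mm up when upright, about 46 mm left or right in the tracks, 67 mm forward when home. Below it the stick is bare for 85 mm.
- ball_rod: Round steel rod with a ball end, 134 mm long, 16 mm thick, lying to the right of the turret. Leave it. Origin: centre of its underside.
- hex_bolt: Hex bolt 61 x 17 x 20 mm, lying just beyond the turret. Leave it. Origin: centre of its underside.
- hex_nut: Hex nut 28 x 25 x 15 mm, to the left of the turret. Leave it. Origin: centre of its underside.
- pipe_piece: Short steel pipe, 48 mm across, 58 mm high, standing to the left of the turret on the robot's side. Leave it. Origin: centre of its underside.
- centre_punch: Centre punch, 105 mm long, 14 mm thick, lying in front of the turret on the robot's side. Leave it. Origin: centre of its underside.
- coupon: Flat steel coupon 85 x 40 x 10 mm, lying at the right. Leave it. Origin: centre of its underside.
- chip_hammer: Chipping hammer with a coil-spring handle, 135 x 214 x 25 mm, lying at the right. Leave it. Origin: centre of its underside.

How it is judged:
By the outcome, as a careful person would: the job done as asked, in the order asked, and still so for the second after the job is handed in, with the robot touching nothing.
It also fails if it takes over 58 s, if anything falls off the work surface, if the arm or the gripper's body presses on something with over 40 N, if the wrist force passes 120 N, or if a joint passes its speed limit or range.

## Working session

There is one attempt and no reset: what is moved stays moved. The work goes in short steps, Python scripts to look and compute and a tool call to move; the robot and the scene stay as the last step left them, time stands still between calls to the robot, and variables do not carry over. Pictures are saved under pics/ and viewed, at most 10 in all, crops included, and the job is handed in when it is done.

Besides the shell and the picture viewer there is one more tool, called after "Request:" as name(argument=value, ...), one argument or row to a line, values as JSON. jog_arm: Moves the arm, as the interface text tells. Its arguments: {"type":"object","properties":{"rows":{"type":"array","items":{"type":"array","items":{"type":"number"}}},"jaw":{"type":"number"},"force":{"type":"number"}},"required":["rows"]}

```bash
mkdir -p pics
cat > h.py <<'E'
import numpy as np, cv2
from workcell import env
def snap(name,fn=None):
    c=env.read_camera(name)
    if fn: cv2.imwrite('pics/'+fn,c['pixels'][:,:,::-1])
    return c
def ray(c,u,v):
    K=np.array(c['mtx']);p=cv2.undistortPoints(np.array([[[u,v]]],float),K,np.array([c['k1'],0,0,0,0.])) [0,0]
    # model is forward: distorted=(1+k1 r2)*ray, same as cv2
    T=np.array(c['cam_to_world']);d=T[:3,:3]@np.array([p[0],-p[1],-1]);return T[:3,3],d/np.linalg.norm(d)
def onplane(c,u,v,z):
    o,d=ray(c,u,v);return o+d*(z-o[2])/d[2]
def two(c1,p1,c2,p2):
    o1,d1=ray(c1,*p1);o2,d2=ray(c2,*p2)
    t=np.linalg.lstsq(np.c_[d1,-d2],o2-o1,rcond=None)[0]
    a=o1+t[0]*d1;b=o2+t[1]*d2;return (a+b)/2,np.linalg.norm(a-b)
def proj(c,P):
    T=np.array(c['cam_to_world']);q=T[:3,:3].T@(np.array(P)-T[:3,3]);s=np.array([q[0],-q[1]])/-q[2]
    s=s*(1+c['k1']*(s@s));K=np.array(c['mtx']);return K[:2,:2]@s+K[:2,2]
E
python3 - <<'E'
from h import *
a=snap('scene','s1.png');b=snap('top','t1.png')
im=np.vstack([a['pixels'],b['pixels']])
for c in(a,b):print(np.round(c['cam_to_world'],3).tolist(),np.array(c['mtx']).tolist(),c['k1'])
print(env.get_state())
E
```

```text
[[-1.0, -0.024, 0.006, 0.539], [0.024, -0.854, 0.52, 0.438], [-0.008, 0.52, 0.854, 1.012], [0.0, 0.0, 0.0, 1.0]] [[347.38273671841847, 0.0, 259.45412431057537], [0.0, 347.38273671841847, 195.79199719054813], [0.0, 0.0, 1.0]] -0.06232259991970464
[[-0.006, 0.996, -0.086, 0.458], [-1.0, -0.004, 0.019, -0.08], [0.019, 0.086, 0.996, 1.05], [0.0, 0.0, 0.0, 1.0]] [[385.5692246353359, 0.0, 255.04681109121486], [0.0, 385.5692246353359, 190.77836905265409], [0.0, 0.0, 1.0]] -0.09000992761932444
{'clock': 0.1, 'joint_pos': array([-1.28561556e+00,  3.13922319e-01,  4.50506707e-02,  1.30362060e+00,
        2.67085104e-05,  1.43119507e+00]), 'qvel': array([ 0.00040272, -0.00147139,  0.00209117, -0.00062876,  0.00189908,
        0.00136147]), 'tau': array([ 1.99560323e-03, -4.81725597e+01,  2.99243456e+01,  1.27841695e-02,
       -1.36445296e-04, -6.56461040e-06]), 'tcp_pos': array([ 0.23683085, -0.52343134,  0.23048262]), 'orientation': array([-8.46687851e-04,  9.77529340e-01,  2.10797699e-01, -4.83495754e-05]), 'wrist_force': array([-0.50309104, -0.46753001, -0.08414896]), 'ft_torque': array([-0.00181201, -0.01150064, -0.03682305]), 'grip_force': 0.0, 'finger_gap': 0.08559978575515892}
```

View pics/s1.png

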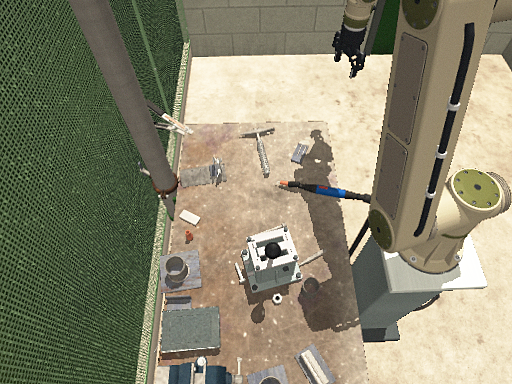

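View pics/t1.png

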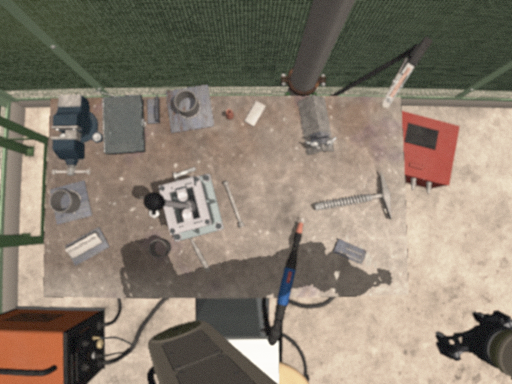

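The scene view shows the knob at about (272,250) and the turret around it. The top view shows the knob at (154,201) and the gate at about (188,206). Next I'll zoom in on both.

Run:
```python
from h import *
a=cv2.imread('pics/s1.png')[215:305,225:315];b=cv2.imread('pics/t1.png')[160:250,135:225]
f=lambda i:cv2.resize(i,(400,400),interpolation=cv2.INTER_CUBIC)
cv2.imwrite('pics/z1.png',np.hstack([f(a),f(b)]))
c=snap('top');s=snap('scene')
k=two(s,(272,250),c,(154,201));print('knob',k)
```

```text
knob (array([0.50716145, 0.11825415, 0.23507035]), np.float64(0.0005151597942592019))
```

View pics/z1.png

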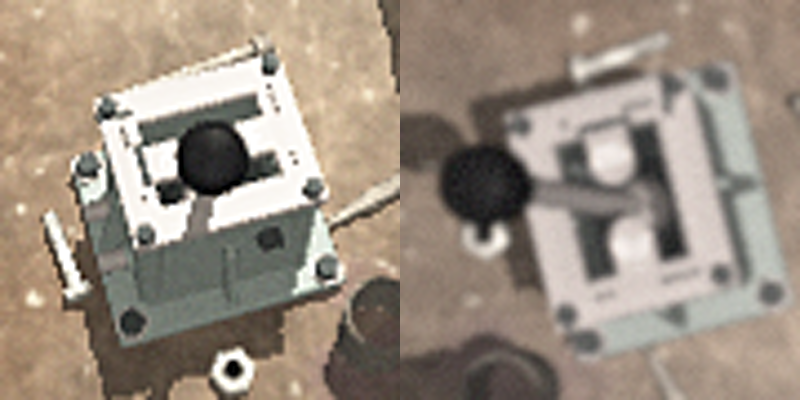

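The crops show the four plate bolts clearly in both views. The knob is in the left track, with the stick close to the passage.

```bash
cat >> h.py <<'E'
def inside(R0,p): return R0.T@(np.array(p)[:2]-C0)
E
python3 - <<'E'
from h import *
s=snap('scene');c=snap('top')
S=4.4444
f=lambda p,o:(o[0]+(p[0]+.5)/S-.5,o[1]+(p[1]+.5)/S-.5)
tb=[f(p,(135,160)) for p in[(520-400,125),(672-400,82),(722-400,275),(566-400,315)]]
sb=[f(p,(225,215)) for p in[(313,188),(147,233),(107,108),(270,62)]]
# top order: front-left, front-right, rear-right, rear-left ; scene: image right = robot side(-x)?
for n,cc,b in(('top',c,tb),('scene',s,sb)):
    P=np.array([onplane(cc,*p,0.138) for p in b]);print(n,np.round(P,4).tolist(),P.mean(0).round(4))
k,e=two(s,f((212,157),(225,215)),c,f((86,185),(135,160)));print('knob',k,e)
# refine knob by mask centroid
for n,cc,u in(('s',s,(272,250)),('t',c,(154,201))):
    g=cc['pixels'].max(2)<45;_,l,st,ce=cv2.connectedComponentsWithStats(g.astype(np.uint8));i=l[u[1],u[0]];print(n,st[i],ce[i])
E
```

```text
top [[0.5443, 0.1242, 0.138], [0.5671, 0.0429, 0.138], [0.4639, 0.0156, 0.138], [0.443, 0.0984, 0.138]] [0.5046 0.0703 0.138 ]
scene [[0.443, 0.0996, 0.138], [0.543, 0.1251, 0.138], [0.566, 0.0439, 0.138], [0.4636, 0.0153, 0.138]] [0.5039 0.071  0.138 ]
knob [0.5065279  0.11825117 0.2354414 ] 0.00029993076392686004
s [265 243  20  16 179] [272.35195531 251.24022346]
t [     0      0    512    384 192418] [255.63525762 188.85155755]
```

Request:
jog_arm(
  rows=[
    [0,0,1,0,0,0],
    [0,0,2,0,0,1],
    [0.3,0.7,3,0,0,2],
    [0.8,1.6,3.2,0,0,3],
    [1.2,2.5,3.2,0,0,4],
    [1.6,3.4,3.2,0,0,5],
    [2.0,4.3,3.2,0,0,6],
    [2.4,5.2,3.2,0,0,7],
    [2.8,6.1,3.2,0,0,8],
    [3.2,7.0,3.2,0,0,9],
    [3.6,7.9,3.2,0,0,10],
    [4.0,8.8,3.2,0,0,11],
  ],
  jaw=1,
)

```text
clock: 1.3
tcp_pos: [0.3972, -0.1701, 0.3596]
orientation: [0.0, 0.703, 0.711, 0.0]
wrist_force: [0.7, -0.6, -0.1]
finger_gap: -0.0001
grip_force: 0.0
```

Request:
jog_arm(
  rows=[
    [0.5,0.9,0,0,0,0.4],
    [0.9,1.8,0,0,0,0.8],
    [1.4,2.7,0,0,0,1.2],
    [1.8,3.6,0,0,0,1.6],
    [2.3,4.5,0,0,0,2.0],
    [2.8,5.4,0,0,0,2.4],
    [3.2,6.3,0,0,0,2.4],
    [3.6,7.0,0,0,0,2.4],
    [3.86,7.4,0,0,0,2.4],
    [3.86,7.5,0,0,0,2.4],
    [3.86,7.5,0,0,0,2.4],
    [3.86,7.5,0,0,0,2.4],
  ],
)

```text
clock: 2.3
tcp_pos: [0.5509, 0.1277, 0.3592]
orientation: [-0.0, 0.61, 0.792, -0.0]
wrist_force: [0.6, -0.2, 0.4]
finger_gap: 0.0
grip_force: 0.0
```

```bash
cat >> h.py <<'E'
C0=np.array([.5043,.0706]);TH=.258
R0=np.array([[np.cos(TH),-np.sin(TH)],[np.sin(TH),np.cos(TH)]])
def tow(*p): return C0+R0@np.array(p)/1000
E
python3 - <<'E'
from h import *
st=env.get_state();print(st['tcp_pos'],st['orientation'],st['joint_pos'],inside(R0,st['tcp_pos'])*1000)
a=snap('scene');b=snap('top')
f=lambda i:cv2.resize(i[:,:,::-1],(400,400),interpolation=cv2.INTER_CUBIC)
cv2.imwrite('pics/z2.png',np.hstack([f(a['pixels'][165:325,195:355]),f(b['pixels'][130:260,90:220])]))
E
```

```text
[0.55091698 0.12768413 0.35922226] [-8.39456644e-05  6.10472228e-01  7.92037570e-01 -3.74153686e-04] [ 8.60413760e-02  2.99692110e-01  3.38222498e-01  1.60995645e+00
 -4.37696844e-04  1.39935497e+00] [59.6389204 43.3005788]
```

View pics/z2.png

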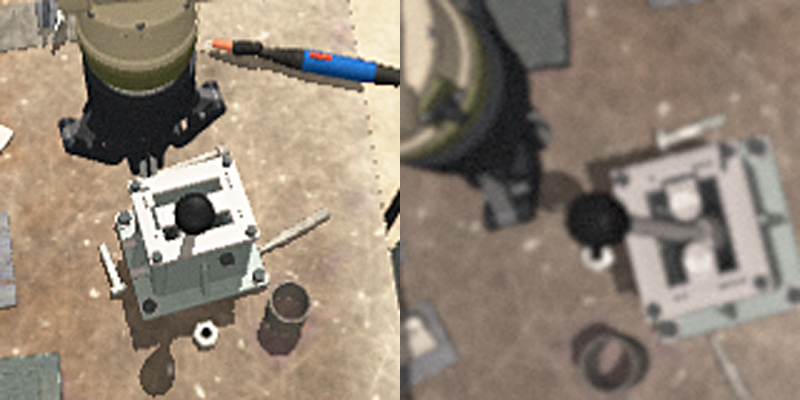

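The view shows the shut gripper's knuckles bulging sideways, along the finger-closing line, and that would put them over the knob. I'll turn the tool 90° for the fore/aft pushes so the knuckles stay clear.

Request:
jog_arm(
  rows=[
    [0,0,0,0,0,1.2],
    [0,0,0,0,0,2.4],
    [0,0,0,0,0,3.6],
    [0,0,0,0,0,4.8],
    [0,0,0,0,0,6.0],
    [0,0,0,0,0,7.2],
    [0,0,0,0,0,8.4],
    [0,0,0,0,0,9.6],
    [0,0,0,0,0,10.8],
    [0,0,0,0,0,12.0],
    [0,0,0,0,0,13.2],
    [0,0,0,0,0,14.4],
  ],
)

```text
clock: 3.4
tcp_pos: [0.551, 0.1265, 0.36]
orientation: [0.0, -0.095, 0.995, -0.0]
wrist_force: [0.7, -0.1, -0.2]
finger_gap: -0.0003
grip_force: 0.0
```

Request:
jog_arm(
  rows=[
    [0,0,-0.5,0,0,0.6],
    [0,0.03,-1.0,0,0,0.6],
    [0,0.06,-1.6,0,0,0.6],
    [0,0.06,-2.2,0,0,0.6],
    [0,0.06,-2.8,0,0,0.6],
    [0,0.06,-3.3,0,0,0.6],
    [0,0.06,-3.6,0,0,0.6],
    [0,0.06,-3.7,0,0,0.6],
    [0,0.06,-3.7,0,0,0.6],
  ],
)

```text
clock: 4.15
tcp_pos: [0.5505, 0.1293, 0.2107]
orientation: [-0.001, -0.123, 0.992, 0.0]
wrist_force: [0.2, 0.7, 0.3]
finger_gap: 0.0002
grip_force: 0.0
```

Run:
```python
from h import *
st=env.get_state();print(st['tcp_pos'],st['orientation'],st['wrist_force'],inside(R0,st['tcp_pos'])*1000)
a=snap('scene');b=snap('top')
f=lambda i:cv2.resize(i[:,:,::-1],(400,400),interpolation=cv2.INTER_CUBIC)
cv2.imwrite('pics/z3.png',np.hstack([f(a['pixels'][195:295,215:315]),f(b['pixels'][150:250,110:210])]))
```

```text
[0.55045779 0.12927765 0.21073219] [-8.73031982e-04 -1.23449250e-01  9.92350502e-01  3.62574199e-05] [0.21994335 0.74903556 0.30606548] [59.60151086 44.95851539]
```

View pics/z3.png

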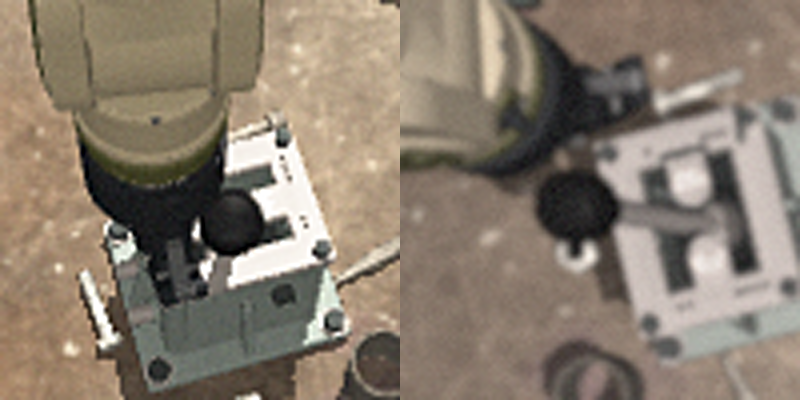

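The fingers now stand just in front of the knob with clear space. I'll push back gently to near neutral.

Request:
jog_arm(
  rows=[
    [-0.07,-0.02,0,0,0,0],
    [-0.14,-0.04,0,0,0,0],
    [-0.21,-0.055,0,0,0,0],
    [-0.27,-0.07,0,0,0,0],
    [-0.33,-0.09,0,0,0,0],
    [-0.39,-0.105,0,0,0,0],
    [-0.45,-0.12,0,0,0,0],
    [-0.5,-0.135,0,0,0,0],
    [-0.54,-0.145,0,0,0,0],
    [-0.58,-0.155,0,0,0,0],
    [-0.62,-0.165,0,0,0,0],
    [-0.62,-0.165,0,0,0,0],
  ],
)

```text
clock: 5.25
tcp_pos: [0.5264, 0.1238, 0.2115]
orientation: [0.0, -0.124, 0.992, 0.0]
wrist_force: [2.7, 0.6, 2.1]
finger_gap: -0.0002
grip_force: 1.4
```

```bash
cat >> h.py <<'E'
def knob(expect=None,side=None):
    """knob centre in turret mm, from its black disc in the top view, cast on the knob's height"""
    b=snap('top');im=b['pixels'];z=.235
    u=proj(b,[*tow(*expect),z]);x0,y0=np.round(u).astype(int)-14
    g=cv2.GaussianBlur(im[y0:y0+28,x0:x0+28].max(2),(3,3),0)
    m=(g<60).astype(np.uint8);n,l,st,ce=cv2.connectedComponentsWithStats(m)
    i=1+np.argmin(np.linalg.norm(ce[1:]-14,axis=1)-st[1:,4]*.02)
    c=ce[i]+[x0,y0];return inside(R0,onplane(b,*c,z))*1000,st[i].tolist(),b
E
python3 - <<'E'
from h import *
st=env.get_state();print(st['wrist_force'],inside(R0,st['tcp_pos'])*1000)
k,s,b=knob((2,46));print(k,s)
a=snap('scene')
f=lambda i:cv2.resize(i[:,:,::-1],(400,400),interpolation=cv2.INTER_CUBIC)
cv2.imwrite('pics/z4.png',np.hstack([f(a['pixels'][195:295,215:315]),f(b['pixels'][150:250,110:210])]))
E
```

```text
[2.71017509 0.58087165 2.07360251] [34.97781139 45.82461858]
[11.35663433 49.03909988] [0, 0, 25, 21, 381]
```

View pics/z4.png

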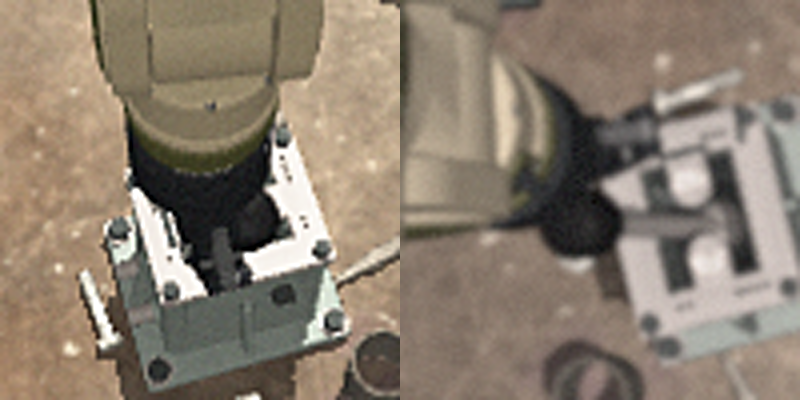

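The fingers are in contact at about 3 N, with the knob now about 4 mm ahead of neutral. I'll push 4 mm more, then back off and look.

Request:
jog_arm(
  rows=[
    [-0.04,-0.01,0,0,0,0],
    [-0.08,-0.02,0,0,0,0],
    [-0.1,-0.026,0,0,0,0],
    [-0.1,-0.026,0,0,0,0],
  ],
)

```text
clock: 5.68
tcp_pos: [0.5223, 0.1227, 0.2112]
orientation: [-0.0, -0.124, 0.992, 0.0]
wrist_force: [3.1, 1.4, 2.4]
finger_gap: -0.0004
grip_force: 1.3
```

Request:
jog_arm(
  rows=[
    [0.1,0.03,0,0,0,0],
    [0.4,0.1,0.2,0,0,0],
    [0.6,0.2,0.9,0,0,0],
    [0.6,0.5,1.8,0,0,-1],
    [0.6,1.0,2.2,0,0,-2],
    [0.5,1.4,2.2,0,0,-3],
    [0.4,1.8,2.2,0,0,-4],
    [0.2,2.2,2.2,0,0,-5],
    [-0.1,2.5,2.2,0,0,-6],
    [-0.5,2.5,2.2,0,0,-7],
    [-1,2.5,2.2,0,0,-8],
    [-1.1,2.5,2.2,0,0,-9],
  ],
)

```text
clock: 6.68
tcp_pos: [0.4751, 0.2228, 0.2987]
orientation: [-0.002, 0.341, 0.94, -0.001]
wrist_force: [0.3, 0.3, -0.6]
finger_gap: -0.0002
grip_force: 0.0
```

Request:
jog_arm(
  rows=[
    [0,0,0,0,0,-1.1],
    [0,0,0,0,0,-2.2],
    [0,0,0,0,0,-3.3],
    [0,0,0,0,0,-4.4],
    [0,0,0,0,0,-5.5],
    [0,0,0,0,0,-6],
    [0,0,0,0,0,-6],
  ],
)

```text
clock: 7.27
tcp_pos: [0.4778, 0.2225, 0.2985]
orientation: [-0.001, 0.614, 0.789, -0.001]
wrist_force: [-0.7, 0.4, 0.1]
finger_gap: -0.0001
grip_force: 0.0
```

Run:
```python
from h import *
st=env.get_state();print(st['tcp_pos'],st['orientation'],inside(R0,st['tcp_pos'])*1000)
a=snap('scene');b=snap('top')
f=lambda i:cv2.resize(i[:,:,::-1],(400,400),interpolation=cv2.INTER_CUBIC)
cv2.imwrite('pics/z5.png',np.hstack([f(a['pixels'][195:295,215:315]),f(b['pixels'][150:250,110:210])]))
```

```text
[0.4778141  0.22249284 0.29848422] [-6.79451586e-04  6.14202314e-01  7.89147319e-01 -1.25074303e-03] [ 13.1457689  153.62332799]
```

View pics/z5.png

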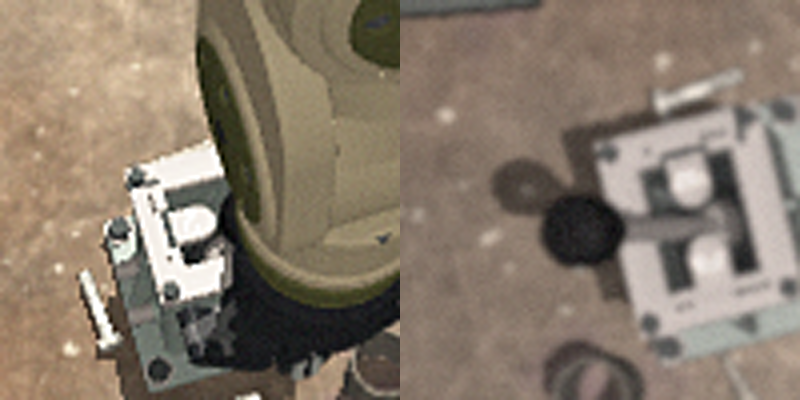

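The top view shows the knob at crop (582,230), about 1 mm from neutral in x and still in the left track. Now I'll set the fingers down to the left of the knob.

Request:
jog_arm(
  rows=[
    [-0.1,-0.2,-0.4,0,0,0.1],
    [-0.1,-0.5,-0.9,0,0,0.1],
    [-0.1,-0.8,-1.4,0,0,0.1],
    [0,-1.1,-1.8,0,0,0.1],
    [0.1,-1.3,-2.1,0,0,0.1],
    [0.1,-1.5,-2.2,0,0,0.1],
    [0.11,-1.6,-2.2,0,0,0.1],
    [0.11,-1.6,-2.2,0,0,0.1],
    [0.11,-1.6,-2.2,0,0,0.1],
  ],
)

```text
clock: 8.12
tcp_pos: [0.4834, 0.1589, 0.2123]
orientation: [0.0, 0.61, 0.793, 0.001]
wrist_force: [-0.2, 0.2, 1.0]
finger_gap: 0.0001
grip_force: 0.0
```

Run:
```python
from h import *
st=env.get_state();t=st['tcp_pos'];print(t,st['orientation'],st['wrist_force'],inside(R0,t)*1000)
for y in(77,60,40,20,0,-8,-14,-18):print(y,((tow(1,y)-t[:2])/.04).round(3))
```

```text
[0.48339046 0.1588876  0.21226919] [3.93913294e-04 6.09572654e-01 7.92729913e-01 5.56465280e-04] [-0.22196784  0.19961921  0.97658998] [ 2.30886129 90.70048445]
77 [ 0.056 -0.34 ]
60 [ 0.164 -0.75 ]
40 [ 0.292 -1.234]
20 [ 0.419 -1.717]
0 [ 0.547 -2.201]
-8 [ 0.598 -2.394]
-14 [ 0.636 -2.539]
-18 [ 0.662 -2.636]
```

Request:
jog_arm(
  rows=[
    [0.03,-0.12,0,0,0,0],
    [0.06,-0.24,0,0,0,0],
    [0.08,-0.35,0,0,0,0],
    [0.1,-0.45,0,0,0,0],
    [0.12,-0.55,0,0,0,0],
    [0.14,-0.65,0,0,0,0],
    [0.17,-0.75,0,0,0,0],
    [0.2,-0.85,0,0,0,0],
    [0.22,-0.95,0,0,0,0],
    [0.25,-1.05,0,0,0,0],
    [0.27,-1.15,0,0,0,0],
    [0.29,-1.23,0,0,0,0],
  ],
)

```text
clock: 9.12
tcp_pos: [0.4948, 0.1091, 0.2113]
orientation: [0.0, 0.61, 0.793, 0.0]
wrist_force: [0.5, 3.2, 2.1]
finger_gap: -0.0001
grip_force: 0.4
```

Request:
jog_arm(
  rows=[
    [0.03,-0.1,0,0,0,0],
    [0.05,-0.2,0,0,0,0],
    [0.08,-0.3,0,0,0,0],
    [0.1,-0.4,0,0,0,0],
    [0.13,-0.5,0,0,0,0],
    [0.16,-0.6,0,0,0,0],
    [0.18,-0.7,0,0,0,0],
    [0.21,-0.8,0,0,0,0],
    [0.24,-0.9,0,0,0,0],
    [0.26,-1.0,0,0,0,0],
    [0.28,-1.08,0,0,0,0],
    [0.3,-1.16,0,0,0,0],
  ],
)

```text
clock: 10.12
tcp_pos: [0.5063, 0.0629, 0.2108]
orientation: [-0.0, 0.61, 0.793, -0.0]
wrist_force: [0.1, 2.7, -2.4]
finger_gap: 0.0001
grip_force: 1.3
```

Request:
jog_arm(
  rows=[
    [0.01,-0.05,0,0,0,0],
    [0.025,-0.1,0,0,0,0],
    [0.025,-0.1,0,0,0,0],
  ],
)

```text
clock: 10.37
tcp_pos: [0.5075, 0.0589, 0.2111]
orientation: [-0.0, 0.61, 0.793, -0.0]
wrist_force: [-0.7, 1.9, -1.8]
finger_gap: -0.0003
grip_force: 1.1
```

Run:
```python
from h import *
st=env.get_state();t=st['tcp_pos'];print(t,st['wrist_force'],inside(R0,t)*1000)
b=snap('top')
f=lambda i:cv2.resize(i[:,:,::-1],(400,400),interpolation=cv2.INTER_CUBIC)
cv2.imwrite('pics/z6.png',f(b['pixels'][150:250,130:230]))
```

```text
[0.50745572 0.05888442 0.21108111] [-0.74062352  1.91681339 -1.76743429] [  0.06206984 -12.13299284]
```

View pics/z6.png

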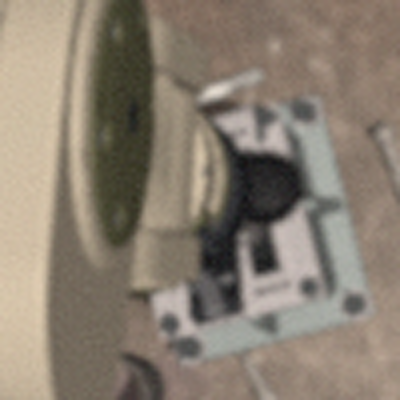

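The knob is near the right track, at crop (268,188). I'll creep to the stop in small steps.

Request:
jog_arm(
  rows=[
    [0.006,-0.025,0,0,0,0],
    [0.012,-0.05,0,0,0,0],
    [0.012,-0.05,0,0,0,0],
  ],
)

```text
clock: 10.67
tcp_pos: [0.5079, 0.0572, 0.2113]
orientation: [-0.0, 0.61, 0.793, -0.0]
wrist_force: [-0.7, 2.8, -2.4]
finger_gap: 0.0002
grip_force: 1.2
```

Request:
jog_arm(
  rows=[
    [0.006,-0.025,0,0,0,0],
    [0.012,-0.05,0,0,0,0],
    [0.012,-0.05,0,0,0,0],
  ],
)

```text
clock: 10.92
tcp_pos: [0.5085, 0.0551, 0.2113]
orientation: [0.0, 0.61, 0.793, -0.0]
wrist_force: [-0.7, 2.1, -1.3]
finger_gap: -0.0
grip_force: 1.2
```

Run:
```python
from h import *
st=env.get_state();t=st['tcp_pos'];print(t,st['wrist_force'],inside(R0,t)*1000)
b=snap('top');k=onplane(b,196.6,196.6,.234);print(inside(R0,k)*1000)
```

```text
[0.50854428 0.0551234  0.21131129] [-0.71736387  2.09295775 -1.27104115] [  0.15499015 -16.04727607]
[  0.42007654 -44.25329594]
```

Request:
jog_arm(
  rows=[
    [0.006,-0.025,0,0,0,0],
    [0.012,-0.05,0,0,0,0],
    [0.012,-0.05,0,0,0,0],
  ],
)

```text
clock: 11.22
tcp_pos: [0.509, 0.0532, 0.2113]
orientation: [-0.0, 0.61, 0.793, 0.0]
wrist_force: [-0.7, 2.8, -1.7]
finger_gap: 0.0
grip_force: 1.5
```

Request:
jog_arm(
  rows=[
    [0.006,-0.025,0,0,0,0],
    [0.012,-0.04,0,0,0,0],
    [0.012,-0.04,0,0,0,0],
  ],
)

```text
clock: 11.47
tcp_pos: [0.5093, 0.0518, 0.2111]
orientation: [-0.0, 0.61, 0.793, 0.0]
wrist_force: [-0.6, 5.2, -3.0]
finger_gap: 0.0
grip_force: 2.1
```

Request:
jog_arm(
  rows=[
    [0.005,-0.02,0,0,0,0],
    [0.006,-0.025,0,0,0,0],
    [0.006,-0.025,0,0,0,0],
  ],
)

```text
clock: 11.72
tcp_pos: [0.5095, 0.0509, 0.2111]
orientation: [-0.0, 0.609, 0.793, 0.0]
wrist_force: [-1.9, 5.3, -3.8]
finger_gap: -0.0
grip_force: 2.6
```

Request:
jog_arm(
  rows=[
    [0.005,-0.02,0,0,0,0],
    [0.008,-0.03,0,0,0,0],
    [0.008,-0.03,0,0,0,0],
  ],
)

```text
clock: 11.97
tcp_pos: [0.5096, 0.0499, 0.2109]
orientation: [-0.001, 0.609, 0.793, 0.0]
wrist_force: [-1.8, 5.9, -4.2]
finger_gap: 0.0
grip_force: 3.0
```

The force rises at the stop, so the stick is fully across. I'll back off, rise, turn 90° and go behind the knob.

Request:
jog_arm(
  rows=[
    [-0.06,0.25,0,0,0,0],
    [-0.13,0.5,0.1,0,0,0],
    [-0.13,0.6,0.8,0,0,0],
    [-0.2,0.6,1.7,0,0,1],
    [-0.3,0.5,2.4,0,0,2.1],
    [-0.5,0.3,2.4,0,0,3.2],
    [-0.7,0.1,2.4,0,0,4.3],
    [-0.9,-0.2,2.4,0,0,5.4],
    [-1.1,-0.5,2.4,0,0,6.5],
    [-1.2,-0.8,2.4,0,0,7.6],
    [-1.2,-0.95,2.4,0,0,8.7],
    [-1.2,-0.95,2.4,0,0,9.8],
  ],
)

```text
clock: 12.97
tcp_pos: [0.4623, 0.0104, 0.3086]
orientation: [0.002, 0.14, 0.99, -0.001]
wrist_force: [0.4, 0.8, -0.0]
finger_gap: -0.0003
grip_force: 0.0
```

Request:
jog_arm(
  rows=[
    [0,0,0,0,0,1.1],
    [0,0,0,0,0,2.2],
    [0,0,0,0,0,3.3],
    [0,0,0,0,0,4.4],
    [0,0,0,0,0,5.2],
    [0,0,0,0,0,5.2],
    [0,0,0,0,0,5.2],
  ],
)

```text
clock: 13.55
tcp_pos: [0.4624, 0.0115, 0.3082]
orientation: [0.001, -0.128, 0.992, -0.001]
wrist_force: [-0.8, 0.8, 0.6]
finger_gap: 0.0
grip_force: 0.0
```

Run:
```python
from h import *
st=env.get_state();t=st['tcp_pos'];print(t,st['orientation'],st['joint_pos'].round(2),inside(R0,t)*1000)
a=snap('scene');b=snap('top')
f=lambda i:cv2.resize(i[:,:,::-1],(400,400),interpolation=cv2.INTER_CUBIC)
cv2.imwrite('pics/z7.png',np.hstack([f(a['pixels'][195:295,215:315]),f(b['pixels'][150:250,130:230])]))
```

```text
[0.46238777 0.01148502 0.30819746] [ 8.29213345e-04 -1.28397045e-01  9.91722281e-01 -6.55261544e-04] [-0.15  0.08 -0.06  1.43 -0.   -0.41] [-55.60804811 -46.46461113]
```

View pics/z7.png

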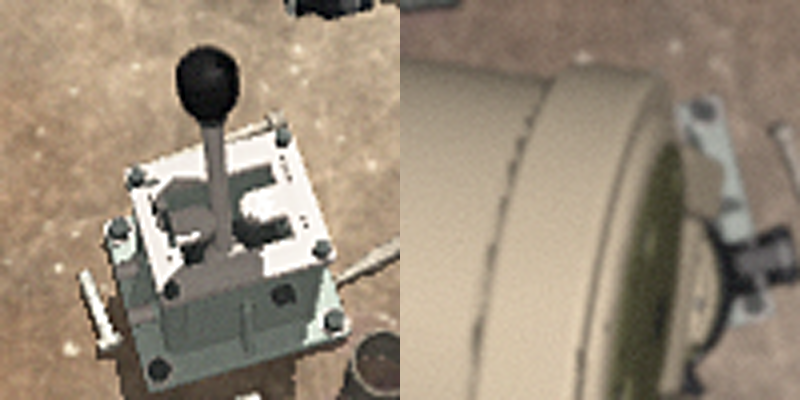

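The scene view shows the stick in the right track at neutral, with the knob at about pixel (267,216). I'll descend behind it.

Request:
jog_arm(
  rows=[
    [0,0,-0.5,0,0,0],
    [0,0,-1.1,0,0,0],
    [0,0,-1.7,0,0,0],
    [0,0,-2.2,0,0,0],
    [0,0,-2.5,0,0,0],
    [0.1,0.026,-2.55,0,0,0],
    [0.2,0.053,-2.55,0,0,0],
    [0.3,0.08,-2.55,0,0,0],
    [0.4,0.105,-2.55,0,0,0],
    [0.5,0.13,-2.55,0,0,0],
    [0.6,0.16,-2.55,0,0,0],
    [0.7,0.185,-2.55,0,0,0],
  ],
)

```text
clock: 14.65
tcp_pos: [0.4905, 0.0188, 0.2058]
orientation: [0.0, -0.129, 0.992, -0.0]
wrist_force: [-3.0, -0.6, 1.0]
finger_gap: -0.0001
grip_force: 0.0
```

Run:
```python
from h import *
st=env.get_state();t=st['tcp_pos'];print(t,st['wrist_force'],inside(R0,t)*1000)
a=snap('scene');print(inside(R0,onplane(a,266.6,215.7,.234))*1000)
```

```text
[0.49051228 0.01880735 0.20583852] [-2.95949898 -0.63415215  1.04338927] [-26.54613336 -46.56052458]
[  0.63485474 -47.92970441]
```

The fingers have made contact at 3 N. I'll push forward.

Request:
jog_arm(
  rows=[
    [0.09,0.023,0,0,0,0],
    [0.18,0.047,0,0,0,0],
    [0.27,0.07,0,0,0,0],
    [0.36,0.094,0,0,0,0],
    [0.45,0.117,0,0,0,0],
    [0.54,0.14,0,0,0,0],
    [0.63,0.164,0,0,0,0],
    [0.72,0.187,0,0,0,0],
    [0.8,0.208,0,0,0,0],
    [0.88,0.23,0,0,0,0],
    [0.95,0.25,0,0,0,0],
    [0.95,0.25,0,0,0,0],
  ],
)

```text
clock: 15.7
tcp_pos: [0.5284, 0.029, 0.2049]
orientation: [-0.0, -0.13, 0.992, 0.0]
wrist_force: [-2.4, -0.4, -2.1]
finger_gap: -0.0
grip_force: 1.1
```

Request:
jog_arm(
  rows=[
    [0.06,0.016,0,0,0,0],
    [0.12,0.031,0,0,0,0],
    [0.18,0.047,0,0,0,0],
    [0.24,0.063,0,0,0,0],
    [0.24,0.063,0,0,0,0],
  ],
)

```text
clock: 16.12
tcp_pos: [0.5382, 0.0314, 0.2054]
orientation: [0.0, -0.13, 0.992, 0.0]
wrist_force: [-1.8, -0.9, -1.2]
finger_gap: 0.0001
grip_force: 1.1
```

Request:
jog_arm(
  rows=[
    [0.05,0.013,0,0,0,0],
    [0.1,0.026,0,0,0,0],
    [0.14,0.037,0,0,0,0],
    [0.14,0.037,0,0,0,0],
  ],
)

```text
clock: 16.45
tcp_pos: [0.5436, 0.0329, 0.2053]
orientation: [0.0, -0.13, 0.992, 0.0]
wrist_force: [-2.5, 0.3, -2.1]
finger_gap: -0.0001
grip_force: 1.1
```

Request:
jog_arm(
  rows=[
    [0.03,0.008,0,0,0,0],
    [0.06,0.016,0,0,0,0],
    [0.06,0.016,0,0,0,0],
  ],
)

```text
clock: 16.7
tcp_pos: [0.5459, 0.0335, 0.2053]
orientation: [0.0, -0.13, 0.992, 0.0]
wrist_force: [-3.2, -0.6, -2.5]
finger_gap: 0.0002
grip_force: 1.2
```

Request:
jog_arm(
  rows=[
    [0.025,0.007,0,0,0,0],
    [0.05,0.013,0,0,0,0],
    [0.05,0.013,0,0,0,0],
  ],
)

```text
clock: 16.95
tcp_pos: [0.5478, 0.034, 0.2053]
orientation: [0.0, -0.13, 0.992, 0.0]
wrist_force: [-2.1, -0.3, -2.4]
finger_gap: -0.0
grip_force: 1.2
```

Request:
jog_arm(
  rows=[
    [0.025,0.007,0,0,0,0],
    [0.05,0.013,0,0,0,0],
    [0.05,0.013,0,0,0,0],
  ],
)

```text
clock: 17.2
tcp_pos: [0.5499, 0.0345, 0.2054]
orientation: [0.0, -0.13, 0.992, 0.0]
wrist_force: [-2.9, 0.4, -0.9]
finger_gap: -0.0001
grip_force: 1.2
```

Request:
jog_arm(
  rows=[
    [0.025,0.007,0,0,0,0],
    [0.04,0.01,0,0,0,0],
    [0.04,0.01,0,0,0,0],
  ],
)

```text
clock: 17.45
tcp_pos: [0.5514, 0.0349, 0.2053]
orientation: [0.0, -0.13, 0.992, 0.0]
wrist_force: [-2.9, -0.2, -1.5]
finger_gap: -0.0
grip_force: 1.2
```

Request:
jog_arm(
  rows=[
    [0.02,0.005,0,0,0,0],
    [0.03,0.008,0,0,0,0],
    [0.03,0.008,0,0,0,0],
  ],
)

```text
clock: 17.7
tcp_pos: [0.5523, 0.0352, 0.2052]
orientation: [-0.0, -0.13, 0.992, 0.0]
wrist_force: [-2.5, -1.2, -2.3]
finger_gap: 0.0001
grip_force: 1.5
```

Request:
jog_arm(
  rows=[
    [0.02,0.005,0,0,0,0],
    [0.04,0.01,0,0,0,0],
    [0.04,0.01,0,0,0,0],
  ],
)

```text
clock: 17.95
tcp_pos: [0.5536, 0.0356, 0.2049]
orientation: [-0.001, -0.13, 0.992, 0.0]
wrist_force: [-4.9, -0.9, -3.7]
finger_gap: -0.0001
grip_force: 2.2
```

Request:
jog_arm(
  rows=[
    [0.02,0.005,0,0,0,0],
    [0.04,0.01,0,0,0,0],
    [0.04,0.01,0,0,0,0],
  ],
)

```text
clock: 18.2
tcp_pos: [0.5548, 0.036, 0.2047]
orientation: [-0.001, -0.13, 0.992, 0.0]
wrist_force: [-5.2, -0.7, -4.1]
finger_gap: -0.0
grip_force: 2.8
```

Request:
jog_arm(
  rows=[
    [0.02,0.005,0,0,0,0],
    [0.03,0.008,0,0,0,0],
    [0.03,0.008,0,0,0,0],
  ],
)

```text
clock: 18.45
tcp_pos: [0.5555, 0.0363, 0.2045]
orientation: [-0.002, -0.13, 0.992, 0.0]
wrist_force: [-6.7, -1.3, -3.8]
finger_gap: 0.0002
grip_force: 3.2
```

Request:
jog_arm(
  rows=[
    [0.03,0.008,0,0,0,0],
    [0.05,0.013,0,0,0,0],
    [0.05,0.013,0,0,0,0],
    [0.05,0.013,0,0,0,0],
  ],
)

```text
clock: 18.78
tcp_pos: [0.5568, 0.0368, 0.2042]
orientation: [-0.002, -0.129, 0.992, 0.0]
wrist_force: [-7.4, -0.2, -4.1]
finger_gap: 0.0002
grip_force: 3.9
```

Request:
jog_arm(
  rows=[
    [-0.2,-0.05,0,0,0,0],
    [-0.5,-0.13,0,0,0,0],
    [-0.8,-0.2,0.2,0,0,0],
    [-0.9,-0.23,1,0,0,0],
    [-1,-0.4,2,0,0,0],
    [-1.3,-1.2,2.6,0,0,0],
    [-1.8,-2.1,2.6,0,0,0],
    [-2.2,-3,2.6,0,0,0],
    [-2.5,-3.9,2.6,0,0,0],
    [-2.5,-4.8,2.6,0,0,0],
    [-2.5,-5.5,2.6,0,0,0],
    [-2.5,-5.5,2.6,0,0,0],
  ],
)

```text
clock: 19.78
tcp_pos: [0.4603, -0.1886, 0.3105]
orientation: [0.002, -0.127, 0.992, -0.002]
wrist_force: [-0.1, 0.0, 0.3]
finger_gap: -0.0004
grip_force: 0.0
```

Run:
```python
from h import *
st=env.get_state();print(st['tcp_pos'],st['wrist_force'])
a=snap('scene');b=snap('top')
P=[*tow(67,-44),.222];print(proj(a,P),proj(b,P))
f=lambda i:cv2.resize(i[:,:,::-1],(400,400),interpolation=cv2.INTER_CUBIC)
cv2.imwrite('pics/z8.png',np.hstack([f(a['pixels'][195:295,215:315]),f(b['pixels'][150:250,130:230])]))
```

```text
[ 0.46029624 -0.18855688  0.31048663] [-0.12958234  0.02460178  0.31406484]
[241.88263701 225.77613286] [189.62694129 167.40741502]
```

View pics/z8.png

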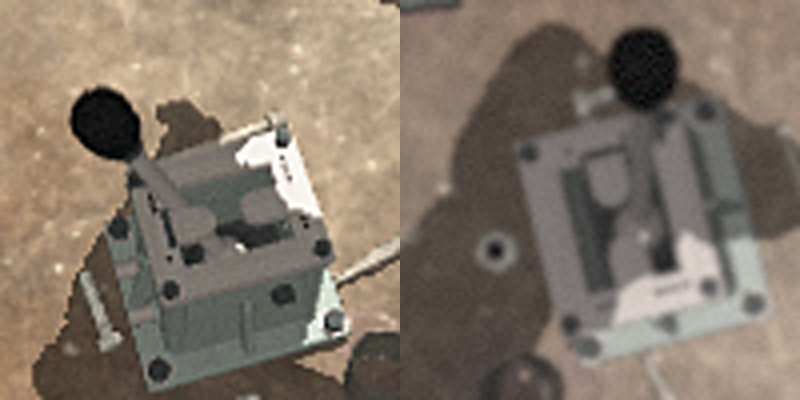

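Both views show the knob within 1–2 px of the predicted home position: scene crop (106,123) against (107,123), top (643,68) against (638,70). The loose parts are where they were and the arm is clear.

```bash
python3 -c "
from workcell import env
print(env.hand_in())"
```

```text
the job is handed in; nothing more can be done
None
```

The stick was pushed to neutral, across to the right, then forward until it bore on its stop in third; both cameras show it home, the loose parts in view lie where they were, and the job was handed in at about 20 s of the 58 s.

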